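# Find and tag the loose clamp nut on a plaster mould

## Task

One of the three look-alike brass T-bar nuts that clamp the plaster mould is loose: find it by feel, twisting clockwise (seen from above), for a tight nut holds firm and the loose one gives. Turn the loose one on clockwise by about an eighth of a turn and stand the red tag upright in the middle of the white spot that belongs to it. Leave the two tight nuts as they were, and do not disturb the cup, the bowl or the brush.

Things in the scene. Friction and masses are not known exactly. Their poses are not given: they have to be found in the camera images.
- mould: Clamped plaster mould fixed to the table: 220 x 360 x 65 mm, blue steel top plate at 65 mm. Origin under its centre at table height; x across its short side, away from the robot at yaw 0, y along it. Three brass T-bar nuts stand 40 mm to the +x side, at y = +120, 0 and -120 mm, in changing order; each has a white tag spot 90 mm from it on the -x side.
- bar_a (a point): Middle of the bar of brass T-bar nut a, on the nut's vertical turning axis, 33 mm above the top plate. The bar is 90 mm long along this point's x axis (45 mm either side), 14 mm wide (y), 16 mm high, on a 30 mm round hub over a 44 mm washer that is 3 mm thick; it turns with the nut.
- nut_a (a joint): Turn of nut a since the start (rad), 0 at the start, growing clockwise seen from above. No end stop; it stays where it is left. The nuts look alike, but exactly one, a different one each time, is loose: it turns against a steady drag of about 0.2 N m; a tight one has at most about 0.05 rad of play and then holds firm at any twist of the hand (1.5 N m and more).
- spot_a (a point): Centre of the flat white tag spot, 44 mm across, that belongs to nut a, 90 mm from its axis, at top-plate height.
- bar_b (a point): Middle of the bar of brass T-bar nut b, on the nut's vertical turning axis, 33 mm above the top plate. The bar is 90 mm long along this point's x axis (45 mm either side), 14 mm wide (y), 16 mm high, on a 30 mm round hub over a 44 mm washer that is 3 mm thick; it turns with the nut.
- nut_b (a joint): Turn of nut b since the start (rad), 0 at the start, growing clockwise seen from above. No end stop; it stays where it is left. The nuts look alike, but exactly one, a different one each time, is loose: it turns against a steady drag of about 0.2 N m; a tight one has at most about 0.05 rad of play and then holds firm at any twist of the hand (1.5 N m and more).
- spot_b (a point): Centre of the flat white tag spot, 44 mm across, that belongs to nut b, 90 mm from its axis, at top-plate height.
- bar_c (a point): Middle of the bar of brass T-bar nut c, on the nut's vertical turning axis, 33 mm above the top plate. The bar is 90 mm long along this point's x axis (45 mm either side), 14 mm wide (y), 16 mm high, on a 30 mm round hub over a 44 mm washer that is 3 mm thick; it turns with the nut.
- nut_c (a joint): Turn of nut c since the start (rad), 0 at the start, growing clockwise seen from above. No end stop; it stays where it is left. The nuts look alike, but exactly one, a different one each time, is loose: it turns against a steady drag of about 0.2 N m; a tight one has at most about 0.05 rad of play and then holds firm at any twist of the hand (1.5 N m and more).
- spot_c (a point): Centre of the flat white tag spot, 44 mm across, that belongs to nut c, 90 mm from its axis, at top-plate height.
- tag_mid (a point): Loose red inspection tag, 90 g, 58 mm tall: an upright red plate 30 mm (x) by 12 mm (y), 48 mm high, on a round dark steel foot 34 mm across and 10 mm high. The point is at the middle of the red plate, 34 mm above the underside of the foot, z up when it stands.
- cup_mid (a point): Bystander: olive clay cup, 76 mm across, 75 mm tall; its centre, half-way up. The tag and the cup may stand on either side of the mould.
- bowl_mid (a point): Bystander: terracotta bowl, 100 mm across, 50 mm tall; its centre, half-way up.
- brush_grip (a point): Bystander: brush lying on the table; the middle of its handle.

How it is judged:
At the end, for the whole second after the job is handed in: The loose nut has been turned clockwise by at least 0.6 rad, the other two are within 0.2 rad of their start, all nuts are at rest, and the red tag stands upright (within 0.1 rad) on the mould's top plate with its middle within 20 mm of the centre of the loose nut's white spot (((value of joint nut_a above 0.6 rad and value of joint nut_b between -0.2 and 0.2 rad and value of joint nut_c between -0.2 and 0.2 rad and horizontal distance between tag_mid and spot_a below 0.02 m) or (value of joint nut_b above 0.6 rad and value of joint nut_a between -0.2 and 0.2 rad and value of joint nut_c between -0.2 and 0.2 rad and horizontal distance between tag_mid and spot_b below 0.02 m) or (value of joint nut_c above 0.6 rad and value of joint nut_a between -0.2 and 0.2 rad and value of joint nut_b between -0.2 and 0.2 rad and horizontal distance between tag_mid and spot_c below 0.02 m)) and angle between tag_mid's own z axis and vertical below 0.1 rad and z of tag_mid in the frame of mould between 0.094 and 0.104 m and velocity of joint nut_a between -0.05 and 0.05 rad/s and velocity of joint nut_b between -0.05 and 0.05 rad/s and velocity of joint nut_c between -0.05 and 0.05 rad/s); the robot touches nothing.
It fails at once if the cup, bowl or brush moved by more than 30 mm (distance of any of cup_mid, bowl_mid, brush_grip from where it was at the start of the episode above 0.03 m).
It also fails if it takes over 72 s, if anything falls off the work surface, if the arm or the gripper's body presses on something with over 40 N, if the wrist force passes 120 N, or if a joint passes its speed limit or range.

## Robot

A 7-joint arm with a two-finger parallel gripper is mounted at the origin on the work surface. World frame = base frame: x ahead of the robot, y to its left, z up, the work surface at z = 0. Lengths are in m, angles in rad, forces in N, time in s.
With the tool pointing down it reaches from about 0.4 to 0.875 m from the base axis. Payload 19.3 kg.
Tool frame: the origin (TCP) lies midway between the tips of the shut fingers; the grasp point (between the pads) lies 19 mm behind it (bot.grip_point_offset is the distance from the TCP to the grasp point, in m); z points along the fingers, y is the direction in which the jaws open and shut (so a half turn about z gives the same grasp; the last joint's range is limited). The gripper opens to 85 mm and grips with 20 to 120 N. Pads are 22 mm wide; open, the fingers measure 114 mm over their backs; the gripper's body (76 mm by 85 mm) begins 54 mm behind the grasp point. The pads swing forward as they close: fully open they stand 13 mm farther back than shut.
Start: joints at [-1.306, 0.521, -0.036, 1.599, 0.021, 1.021, -0.113], TCP at [0.205, 0.59, 0.231] pointing down, gripper open.
Joint ranges: [-2.91, 2.91], [-0.3, 2.13], [-1.5, 1.42], [0.17, 2.43], [-1.26, 4.41], [0.16, 1.93], [-2.52, 2.52]. Speed limits (rad/s): [1.89, 1.89, 2.39, 2.39, 3.01, 3.01, 3.01].

## Interface

Orientations are given as [roll, pitch, yaw] about the fixed x, y, z axes, in that order (R = Rz(yaw) Ry(pitch) Rx(roll)).
In Python, from workcell import bot, viewer, workorder gives the robot as it stands.
- The arm moves only by the tool move_arm, never from a script. Its argument "plan" is a list of rows, each a list of 6 numbers: the shift along the tool's x, y, z scaled (see below), then the turn, a rotation vector about the tool's x, y, z scaled (see below). A call has 1 to 5 rows; each row shifts and turns the commanded pose from where the row before left it, along the tool's axes as they then stand; what a row does not reach is not made up. The controller multiplies each number of a shift by 0.025 m and each number of a turn by pi rad. A row lasts 1/10 s, in which the tool goes at most 50 mm and 8.59 degrees, less where a joint would pass 70% of its speed; a pose out of reach is approached as far as the arm can. A call with a number of a shift or a turn outside -1 to 1 is refused whole. A call with a gripper value outside its range is refused whole. "claw" is the closure, from -1 (fully open) to 1 (shut), so that 0 is half open, set as the call begins (left out, the last holds). The fingers move at their own pace and stop on an object; "force" is the grip in N (left out, the last holds). Time passes only in rows, so rows that do not move let the fingers close. It gives the time, the measured TCP pose, the force and the opening at its end, in the units of the state.
- bot.observe(): the state, without advancing time (a new reading comes with each control period).
- viewer.grab_frame(name): name is "scene" or "top"; returns the picture (480x640x3 uint8, red, green, blue); there is no depth.
- viewer.camera_info(name): a dict with "K" (3x3 intrinsics, pixels), "R" (3x3) and "t" (3): a world point X has camera coordinates R X + t. Camera axes: x right, y down, z forward; pixel columns grow to the right and rows downward; lengths in m; the calibration is good to about 2 mm. A picture is of the moment at which its call begins. camera_info takes no time and is no camera call.
- workorder.job_done(): hands the job in, once; it reports no verdict.
The state is a dict: "clock": time; "qpos": joint angles; "qd": joint speeds; "joint_efforts": joint torques, N m; "position": TCP position; "tool_rot": TCP orientation; "force": force on the tool from outside, world axes, zero at the start; "moment": the same for the moment, N m; "grip_width": finger opening in m.
Only numpy, scipy, OpenCV 4.12 (cv2) and the standard library are available. Lean on these libraries where they do the work, as an engineer would, in place of code of your own. Each camera call takes 0.05 s, during which the arm holds its last target.

## Working session

There is one attempt and no reset: what is moved stays moved. The work goes in short steps, Python scripts to look and compute and a tool call to move; the robot and the scene stay as the last step left them, time stands still between calls to the robot, and variables do not carry over. Pictures are saved under pics/ and viewed, and the job is handed in when it is done.

Besides the shell and the picture viewer there is one more tool, called after "Emit:" as a command line: name --pt "numbers of a row" for each row, then --argument value for the rest. move_arm: Moves the arm, as the interface text tells. Shifts and turns lie within -1 to 1; 1 stands for 0.025 m of shift or pi rad of turn. Its arguments: {"type":"object","properties":{"plan":{"type":"array","items":{"type":"array","items":{"type":"number"}}},"claw":{"type":"number"},"force":{"type":"number"}},"required":["plan"]}

```bash
ls; mkdir -p pics; python3 - <<'E'
from workcell import bot, viewer, workorder
import cv2
print(bot.observe(), bot.grip_point_offset)
for n in("scene","top"):
    cv2.imwrite(f"pics/{n}0.png",viewer.grab_frame(n)[:,:,::-1]); print(viewer.camera_info(n))
E
```

```text
pics
{'clock': 0.0, 'qpos': array([-1.30622269,  0.52201469, -0.03634834,  1.59998129,  0.02117665,
        1.02111197, -0.11279534]), 'qd': array([-0.00056855, -0.00021275,  0.00112791, -0.0013095 , -0.00055521,
       -0.00077979, -0.0018555 ]), 'joint_efforts': array([-3.54060239e-04, -9.27116561e+01,  1.97914816e+00, -3.69923151e+01,
        1.77694269e-02,  8.29361379e-03, -2.12403296e-05]), 'position': array([0.20525503, 0.58998415, 0.23073464]), 'tool_rot': array([-3.14046226e+00,  5.05055219e-05,  2.80681919e+00]), 'force': array([-0.16943881, -0.52712872,  0.51214187]), 'moment': array([0.0098758 , 0.0208133 , 0.01563869]), 'grip_width': 0.08526530133073044} 0.0187
{'K': array([[530.02511129,   0.        , 323.16423817],
       [  0.        , 530.02511129, 240.2369704 ],
       [  0.        ,   0.        ,   1.        ]]), 'R': array([[ 0.45052083,  0.89275879, -0.00356625],
       [ 0.52266451, -0.26699112, -0.80965273],
       [-0.72377675,  0.36290147, -0.5868984 ]]), 't': array([-0.23983339, -0.19807558,  1.61789659])}
{'K': array([[469.63609869,   0.        , 315.83189022],
       [  0.        , 469.63609869, 237.06489048],
       [  0.        ,   0.        ,   1.        ]]), 'R': array([[-0.02154717, -0.99964033,  0.01596632],
       [-0.98941839,  0.01902946, -0.14383719],
       [ 0.14348163, -0.01889666, -0.98947256]]), 't': array([-0.00703085,  0.55724566,  1.0803939 ])}
```

View pics/scene0.png

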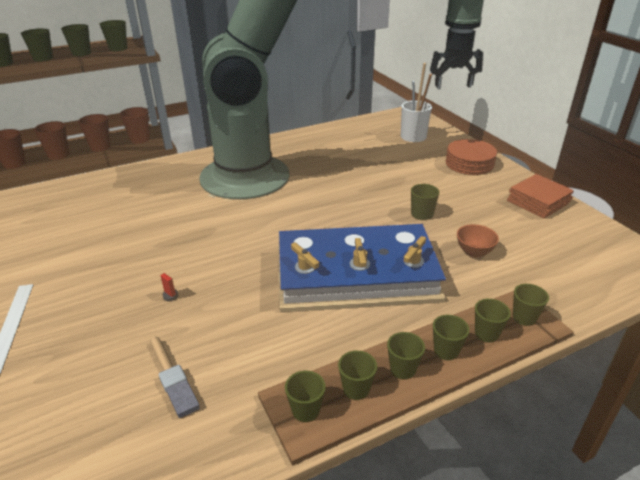

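View pics/top0.png

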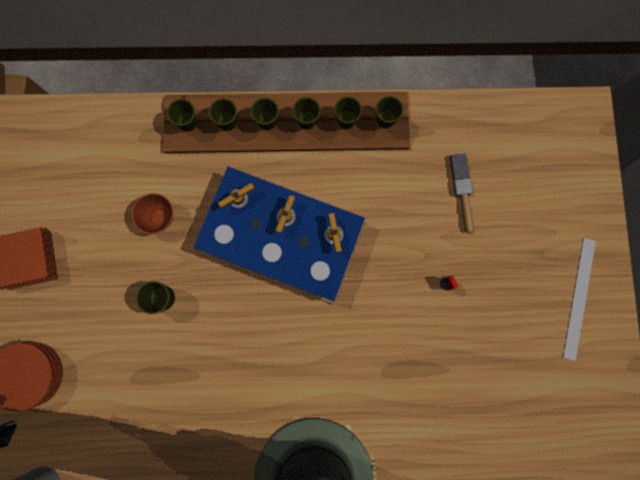

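The top view shows the mould near (280,235), with white spots at (224,234), (272,253) and (320,271) and brass bars at (236,196), (286,215) and (335,234). The tag is at (449,283), the cup at (155,297) and the bowl at (152,213). Next I'll measure them.

```bash
cat > h.py <<'E'
import numpy as np, cv2
from workcell import bot, viewer
def ray(n,uv):
    c=viewer.camera_info(n);K,R,t=c["K"],c["R"],c["t"]
    d=R.T@np.linalg.inv(K)@np.array([uv[0],uv[1],1.]);return -R.T@t,d
def onz(n,uv,z):
    o,d=ray(n,uv);return o+d*(z-o[2])/d[2]
def proj(n,X):
    c=viewer.camera_info(n);p=c["K"]@(c["R"]@np.asarray(X,float)+c["t"]);return p[:2]/p[2]
def blobs(mask,amin=20):
    k,l,s,c=cv2.connectedComponentsWithStats(mask.astype(np.uint8),connectivity=8)
    return [(c[i],s[i],l==i) for i in range(1,k) if s[i,4]>=amin]
def masks(im):
    h=cv2.cvtColor(im,cv2.COLOR_RGB2HSV);H,S,V=[h[...,i].astype(int) for i in range(3)]
    return dict(blue=(H>105)&(H<128)&(S>150)&(V>60),white=(S<60)&(V>150),brass=(H>10)&(H<26)&(S>165)&(V>110),red=((H<4)|(H>174))&(S>190)&(V>90))
E
python3 - <<'E'
from h import *
for n in("top","scene"):
    im=cv2.imread(f"pics/{n}0.png")[:,:,::-1].copy();m=masks(im)
    x0,x1,y0,y1=(185,375,160,310) if n=="top" else (270,450,220,310)
    for k in("blue","white","brass"):
        mm=m[k].copy();z=np.zeros_like(mm);z[y0:y1,x0:x1]=mm[y0:y1,x0:x1]
        for c,s,b in blobs(z,15):
            zz={"blue":.065,"white":.065,"brass":.106}[k]
            X=onz(n,c,zz);r=cv2.minAreaRect(np.argwhere(b)[:,::-1].astype(np.float32))
            print(n,k,c.round(1),s[4],X.round(4),"rect",np.round(r[0],1),np.round(r[1],1),round(r[2]))
            bp=cv2.boxPoints(r);
            e=bp[1]-bp[0] if np.linalg.norm(bp[1]-bp[0])>np.linalg.norm(bp[2]-bp[1]) else bp[2]-bp[1]
            if k=="brass":
                q=onz(n,np.array(r[0])+e/2,.106)-onz(n,np.array(r[0])-e/2,.106);print("   len",np.linalg.norm(q).round(4),"yaw",np.degrees(np.arctan2(q[1],q[0])).round(1))
            if k=="blue" and n=="top": print("corners",[onz(n,p,.065)[:2].round(3) for p in bp])
    for c,s,b in blobs(m["red"],8): print(n,"red",c.round(1),s)
im=cv2.imread("pics/top0.png");a=cv2.resize(im[255:305,420:480],None,fx=6,fy=6,interpolation=0)
b=cv2.resize(im[175:265,205:365],None,fx=3,fy=3)
im=cv2.imread("pics/scene0.png");d=cv2.resize(im[225:280,285:435],None,fx=4,fy=4);e=cv2.resize(im[265:310,150:190],None,fx=7,fy=7,interpolation=0)
C=np.zeros((580,800,3),np.uint8)
for q,(y,x) in((a[:,:],(0,0)),(e,(0,400)),(cv2.resize(b,(400,225)),(320,0)),(cv2.resize(d,(400,147)),(320,400))): C[y:y+q.shape[0],x:x+q.shape[1]]=q
cv2.imwrite("pics/z1.png",C)
E
```

```text
top blue [278.8 235. ] 9610 [0.56   0.0684 0.065 ] rect [278.7 233.1] [149.1  88.1] 21
corners [array([0.533, 0.266]), array([0.729, 0.196]), array([ 0.597, -0.132]), array([ 0.406, -0.054])]
top white [223.3 234. ] 121 [0.5649 0.1974 0.065 ] rect [223.5 233.5] [15. 15.] 90
top white [272.  252.1] 129 [0.5201 0.0845 0.065 ] rect [272.  252.5] [16. 15.] 0
top white [319.8 270.3] 113 [ 0.4756 -0.0255  0.065 ] rect [319.5 270.5] [15. 15.] 90
top brass [244.6 189.3] 79 [0.6603 0.1425 0.106 ] rect [244.8 189.3] [ 5.6 16.7] 67
   len 0.0377 yaw -67.1
top brass [226.  200.6] 78 [0.6348 0.1844 0.106 ] rect [226.2 200.5] [ 5.  15.9] 58
   len 0.0358 yaw -58.0
top brass [238.4 199.3] 18 [0.6373 0.1564 0.106 ] rect [238.5 199.4] [2.6 6.7] 59
   len 0.0151 yaw -59.1
top brass [285.3 213.8] 174 [0.602  0.0507 0.106 ] rect [286.4 214. ] [ 8.1 37.7] 21
   len 0.0863 yaw -21.7
top brass [334.9 232. ] 163 [ 0.5581 -0.0602  0.106 ] rect [336.  231.7] [37.1  7.8] 78
   len 0.0843 yaw -169.8
top red [452.8 281.8] [449 277   8  11  47]
scene white [404.6 237.1] 184 [0.5661 0.197  0.065 ] rect [404.5 237.5] [11. 19.] 90
scene white [352.6 239.1] 144 [0.5176 0.0845 0.065 ] rect [353.5 239.5] [11. 19.] 90
scene white [303.7 241.9] 163 [ 0.4758 -0.0218  0.065 ] rect [303.  242.5] [11. 18.] 90
scene white [357.2 267.5] 19 [0.6141 0.0417 0.065 ] rect [356.6 267.2] [12.6  2.5] 18
scene white [284.4 295.2] 20 [ 0.6248 -0.1349  0.065 ] rect [284. 295.] [7.1 4.2] 45
```

View pics/z1.png

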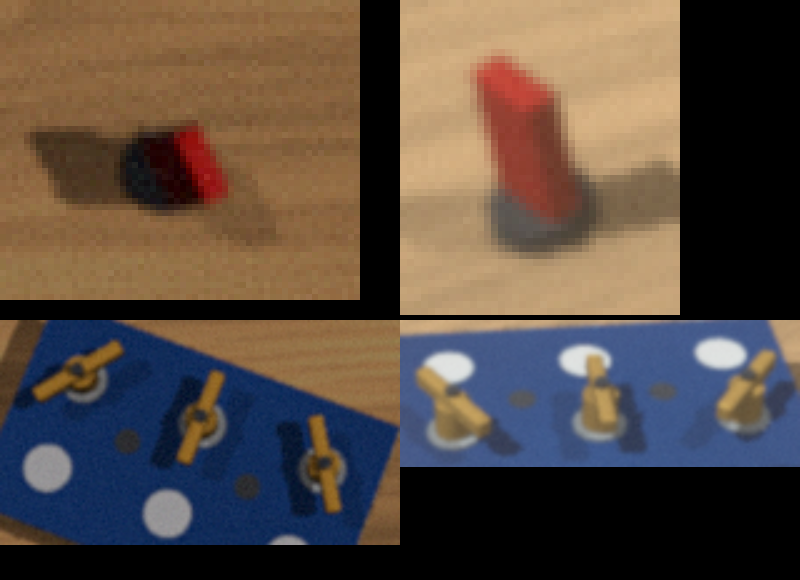

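```bash
python3 - <<'E'
from h import *
im=cv2.imread("pics/top0.png")[:,:,::-1].copy()
h=cv2.cvtColor(im,cv2.COLOR_RGB2HSV)
# red-ish including shaded side
b,g,r=[im[...,i].astype(int) for i in(2,1,0)]
for nm,mm in(("bright",(r>110)&(r>3*g)),("allred",(r>25)&(r>2.5*g)),("foot+side",(r<70)&(g<45)&~((r>110)&(r>3*g)))):
    z=np.zeros_like(mm);z[273:294,436:462]=mm[273:294,436:462]
    for c,s,B in blobs(z,8):
        R=cv2.minAreaRect(np.argwhere(B)[:,::-1].astype(np.float32)); print(nm,c.round(1),s,R,[onz("top",c,q)[:2].round(4) for q in(.01,.034,.058)])
        if nm=="bright":
            bp=cv2.boxPoints(R);P=[onz("top",p,.058)[:2].round(4) for p in bp];print(P)
print("scene foot",onz("scene",(170.3,296.5),.005).round(4), "scene plate top",onz("scene",(163.5,276.5),.058).round(4))
for p in [(.501,-.331,.058),(.501,-.331,.01)]: print(proj("top",p),proj("scene",p))
E
```

```text
bright [453.3 282. ] [450 276   8  13  46] ((453.3711242675781, 281.8350830078125), (11.77801513671875, 3.8583152294158936), 66.03751373291016) [array([ 0.4447, -0.3506]), array([ 0.4437, -0.3432]), array([ 0.4426, -0.3357])]
[array([ 0.4539, -0.3268]), array([ 0.4574, -0.3353]), array([ 0.4322, -0.3449]), array([ 0.4287, -0.3364])]
allred [450.7 282.3] [444 276  14  13 116] ((450.50006103515625, 282.5000305175781), (13.86362075805664, 9.391485214233398), 63.43495178222656) [array([ 0.444 , -0.3442]), array([ 0.443 , -0.3369]), array([ 0.442 , -0.3296])]
foot+side [445.4 283.4] [439 277  14  13 131] ((444.9226989746094, 283.7010498046875), (13.808708190917969, 11.067273139953613), 66.03751373291016) [array([ 0.4417, -0.3311]), array([ 0.4408, -0.3241]), array([ 0.4398, -0.3171])]
scene foot [ 0.4519 -0.336   0.005 ] scene plate top [ 0.4444 -0.3397  0.058 ]
[449.74432811 257.07011878] [174.02663861 290.8717957 ]
[443.89387863 259.06579726] [177.82733126 307.84884809]
```

```bash
cat >> h.py <<'E'
from scipy.spatial.transform import Rotation as Ro
def to(x,y,z,yaw):
    s=bot.observe();R=Ro.from_euler("xyz",s["tool_rot"]);d=np.array([x,y,z])-s["position"]
    Rt=Ro.from_euler("xyz",[np.pi,0,yaw]);rv=(R.inv()*Rt).as_rotvec()
    print("t",round(s["clock"],2),"pos",s["position"].round(4),"rot",s["tool_rot"].round(3),"w",round(s["grip_width"],4),"q",s["qpos"].round(2))
    print("F",s["force"].round(1),"M",s["moment"].round(2))
    print("shift units",(R.inv().apply(d)/.025).round(2),"turn units",(rv/np.pi).round(4),"rad",rv.round(3))
E
python3 -c "
from h import *
to(.6485,.164,.15,2.117)"
```

```text
t 0.1 pos [0.2053 0.59   0.2308] rot [-3.141  0.     2.807] w 0.085 q [-1.31  0.52 -0.04  1.6   0.02  1.02 -0.11]
F [-0.1  0.1  0.6] M [-0.   -0.03  0.  ]
shift units [-22.34 -10.27   3.24] turn units [-3.000e-04  1.000e-04  2.196e-01] rad [-0.001  0.     0.69 ]
```

Emit:
move_arm --pt "-1 -0.46 0 0 0 0" --pt "-1 -0.46 0 0 0 0" --pt "-1 -0.46 0 0 0 0" --pt "-1 -0.46 0 0 0 0" --pt "-1 -0.46 0 0 0 0" --claw -1 --force 60

```text
clock: 0.6
position: [0.3052, 0.4939, 0.2311]
tool_rot: [-3.141, -0.0, 2.807]
force: [0.6, 0.6, 1.0]
grip_width: 0.0853
```

Emit:
move_arm --pt "-1 -0.46 0 0 0 0" --pt "-1 -0.46 0 0 0 0" --pt "-1 -0.46 0 0 0 0" --pt "-1 -0.46 0 0 0 0" --pt "-1 -0.46 0 0 0 0"

```text
clock: 1.1
position: [0.4043, 0.3986, 0.2311]
tool_rot: [-3.141, -0.0, 2.807]
force: [0.8, 0.2, 0.3]
grip_width: 0.0853
```

Emit:
move_arm --pt "-1 -0.46 0 0 0 0" --pt "-1 -0.46 0 0 0 0" --pt "-1 -0.46 0 0 0 0" --pt "-1 -0.46 0 0 0 0" --pt "-1 -0.46 0 0 0 0"

```text
clock: 1.6
position: [0.5035, 0.3032, 0.2311]
tool_rot: [-3.141, -0.0, 2.807]
force: [-0.1, 0.5, -0.1]
grip_width: 0.0854
```

Emit:
move_arm --pt "-1 -0.46 0 0 0 0" --pt "-1 -0.46 0 0 0 0" --pt "-1 -0.46 0 0 0 0" --pt "-1 -0.46 0 0 0 0" --pt "-1 -0.46 0 0 0 0"

```text
clock: 2.1
position: [0.6026, 0.2078, 0.231]
tool_rot: [-3.141, -0.0, 2.807]
force: [-0.0, 0.5, 0.2]
grip_width: 0.0854
```

Emit:
move_arm --pt "-1 -0.46 0 0 0 0" --pt "-1 -0.46 0 0 0 0" --pt "-0.35 -0.15 0.6 0 0 0.04" --pt "0 0 0.8 0 0 0.045" --pt "0 0 0.8 0 0 0.045"

```text
clock: 2.6
position: [0.6488, 0.1636, 0.1753]
tool_rot: [-3.141, -0.0, 2.392]
force: [0.5, -0.5, -0.5]
grip_width: 0.0854
```

```bash
python3 -c "
from h import *
to(.6485,.164,.093,2.117)"
```

```text
t 2.6 pos [0.6488 0.1636 0.1753] rot [-3.141 -0.     2.392] w 0.0854 q [-0.44  0.66  0.17  1.53 -0.12  0.96  0.58]
F [ 0.5 -0.5 -0.5] M [ 0.02 -0.02  0.  ]
shift units [0.02 0.   3.29] turn units [-0.0001  0.      0.0874] rad [-0.     0.     0.275]
```

Emit:
move_arm --pt "0 0 0.8 0 0 0.044" --pt "0 0 0.8 0 0 0.043" --pt "0 0 0.8 0 0 0" --pt "0 0 0.8 0 0 0" --pt "0 0 0 0 0 0"

```text
clock: 3.1
position: [0.6471, 0.1639, 0.0935]
tool_rot: [-3.137, -0.001, 2.125]
force: [-0.7, -0.6, 0.2]
grip_width: 0.0853
```

```bash
python3 - <<'E'
from h import *
to(.6485,.164,.093,2.117)
im=viewer.grab_frame("scene")[200:300,340:480,::-1]
cv2.imwrite("pics/a1.png",cv2.resize(im,None,fx=5,fy=5))
E
```

```text
t 3.1 pos [0.6471 0.1639 0.0935] rot [-3.137e+00 -1.000e-03  2.125e+00] w 0.0853 q [-0.47  0.76  0.21  1.59 -0.2   0.82  0.38]
F [-0.7 -0.6  0.2] M [-0.04  0.01 -0.08]
shift units [-0.03  0.05  0.02] turn units [-0.0014 -0.0003  0.0026] rad [-0.004 -0.001  0.008]
```

View pics/a1.png

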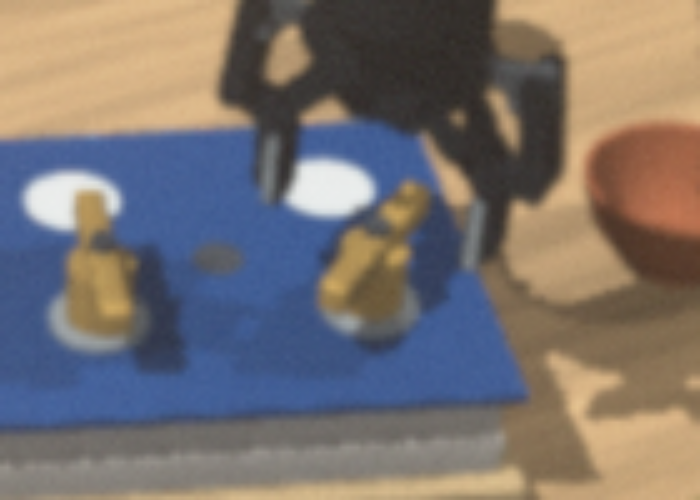

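The open fingers straddle bar A and line up across it, so I'll close.

Emit:
move_arm --pt "0 0 0 0 0 0" --pt "0 0 0 0 0 0" --pt "0 0 0 0 0 0" --pt "0 0 0 0 0 0" --pt "0 0 0 0 0 0" --claw 1

```text
clock: 3.65
position: [0.6494, 0.1642, 0.0983]
tool_rot: [3.14, 0.0, 2.125]
force: [-33.0, -14.6, 51.2]
grip_width: 0.0127
```

```bash
python3 -c "
from h import *
to(.6485,.164,.093,2.117)"
```

```text
t 3.65 pos [0.6494 0.1642 0.0983] rot [3.14  0.    2.125] w 0.0127 q [-0.47  0.75  0.21  1.58 -0.2   0.82  0.38]
F [-33.  -14.6  51.2] M [-2.93  6.76 -0.2 ]
shift units [ 0.01 -0.04  0.21] turn units [0.0005 0.0001 0.0025] rad [0.002 0.    0.008]
```

Closing gave an upward force of 51 N, so the tips are probably wedged on the hub. I'll lift a little to relieve it.

Emit:
move_arm --pt "0 0 -0.24 0 0 0" --pt "0 0 0 0 0 0"

```text
clock: 3.85
position: [0.6486, 0.1646, 0.1011]
tool_rot: [-3.141, -0.0, 2.125]
force: [8.2, 3.3, -22.1]
grip_width: 0.0115
```

```bash
python3 -c "
from h import *
to(.6485,.164,.093,2.117)"
```

```text
t 3.85 pos [0.6486 0.1646 0.1011] rot [-3.141 -0.     2.125] w 0.0115 q [-0.47  0.75  0.21  1.58 -0.2   0.83  0.37]
F [  8.2   3.3 -22.1] M [ 0.84 -1.78 -0.1 ]
shift units [-0.02 -0.02  0.32] turn units [-0.0001 -0.0001  0.0027] rad [-0.    -0.     0.008]
```

Emit:
move_arm --pt "0 0 0.04 0 0 0.02" --pt "0 0 0 0 0 0.02" --pt "0 0 0 0 0 0.02" --pt "0 0 0 0 0 0"

```text
clock: 4.25
position: [0.6487, 0.1647, 0.101]
tool_rot: [3.141, -0.0, 1.936]
force: [3.9, 1.5, -10.7]
grip_width: 0.0116
```

```bash
python3 -c "
from h import *
to(.6485,.164,.093,2.117)"
```

```text
t 4.25 pos [0.6487 0.1647 0.101 ] rot [ 3.141 -0.     1.936] w 0.0116 q [-0.5   0.76  0.26  1.58 -0.24  0.83  0.22]
F [  3.9   1.5 -10.7] M [ 0.73 -0.87  0.06]
shift units [-0.02 -0.02  0.32] turn units [ 0.     -0.     -0.0576] rad [ 0.    -0.    -0.181]
```

```bash
python3 - <<'E'
from h import *
im=viewer.grab_frame("scene")[200:300,340:480,::-1]
cv2.imwrite("pics/a2.png",cv2.resize(im,None,fx=5,fy=5))
E
```

```text
(no output)
```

View pics/a2.png

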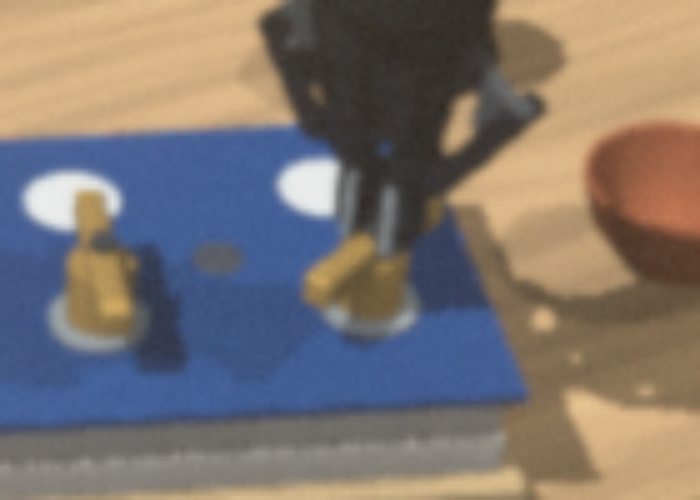

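Bar A turned with the gripper: its near end moved left, the yaw changed by 0.19 rad and the moment stayed low. That's well past 0.05 rad of play, so A is the loose nut. I'll finish the turn.

Emit:
move_arm --pt "0 0 0 0 0 0.042" --pt "0 0 0 0 0 0.042" --pt "0 0 0 0 0 0.042" --pt "0 0 0 0 0 0.042" --pt "0 0 0 0 0 0.042"

```text
clock: 4.8
position: [0.6489, 0.1647, 0.101]
tool_rot: [3.141, -0.001, 1.274]
force: [5.9, 3.5, -14.2]
grip_width: 0.0112
```

Emit:
move_arm --pt "0 0 0 0 0 0" --pt "0 0 0 0 0 0" --pt "0 0 0 0 0 0" --pt "0 0 0 0 0 0" --claw -1

```text
clock: 5.2
position: [0.6488, 0.164, 0.1016]
tool_rot: [3.142, -0.0, 1.278]
force: [0.2, 0.3, -0.2]
grip_width: 0.069
```

Emit:
move_arm --pt "0 0 -0.8 0 0 0" --pt "0 0 -1 0 0 0" --pt "0 0 -1 0 0 0" --pt "0 0 -1 0 0 0" --pt "0 0 -0.5 0 0 0"

```text
clock: 5.7
position: [0.6494, 0.164, 0.2111]
tool_rot: [3.14, -0.001, 1.277]
force: [-0.3, 0.3, -0.6]
grip_width: 0.0854
```

```bash
python3 - <<'E'
from h import *
to(.443,-.337,.20,.364)
im=viewer.grab_frame("scene")[200:300,280:480,::-1]
cv2.imwrite("pics/a3.png",cv2.resize(im,None,fx=4,fy=4))
E
```

```text
t 5.7 pos [0.6494 0.164  0.2111] rot [ 3.140e+00 -1.000e-03  1.277e+00] w 0.0854 q [-0.64  0.67  0.5   1.51 -0.35  1.05 -0.35]
F [-0.3  0.3 -0.6] M [-0.05  0.03 -0.01]
shift units [-21.57  -2.11   0.41] turn units [ 0.0004 -0.0007  0.2908] rad [ 0.001 -0.002  0.913]
```

View pics/a3.png

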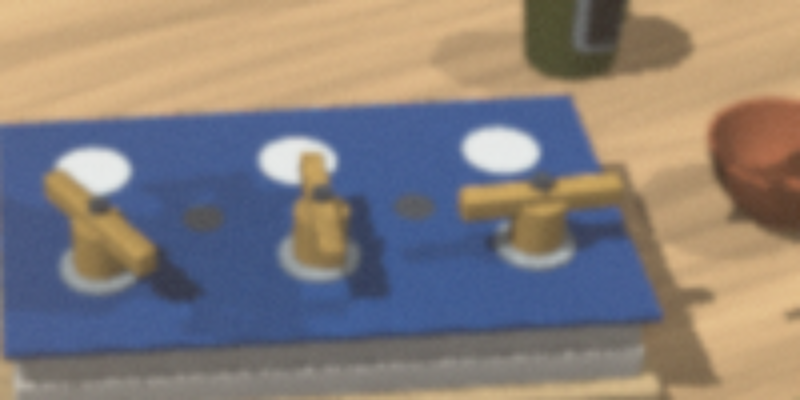

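Bar A has clearly swung, and now lies from about (395,251) to (435,247) in the full frame. Now for the tag.

```bash
python3 - <<'E'
from h import *
a,b=[onz("scene",(280+u/4,200+v/4),.098) for u,v in((462,203),(622,187))]
d=b-a;print(a.round(3),b.round(3),np.linalg.norm(d),np.arctan2(d[1],d[0]))
E
```

```text
[0.637 0.123 0.098] [0.664 0.208 0.098] 0.0898066518522569 1.2604162670909143
```

Emit:
move_arm --pt "-1 -0.1 0 0 0 0" --pt "-1 -0.1 0 0 0 0" --pt "-1 -0.1 0 0 0 0" --pt "-1 -0.1 0 0 0 0" --pt "-1 -0.1 0 0 0 0"

```text
clock: 6.25
position: [0.5997, 0.0473, 0.208]
tool_rot: [-3.141, 0.0, 1.278]
force: [1.1, -0.9, 0.3]
grip_width: 0.085
```

Emit:
move_arm --pt "-1 -0.1 0 0 0 0" --pt "-1 -0.1 0 0 0 0" --pt "-1 -0.1 0 0 0 0" --pt "-1 -0.1 0 0 0 0" --pt "-1 -0.1 0 0 0 0"

```text
clock: 6.75
position: [0.5515, -0.0687, 0.2081]
tool_rot: [-3.141, 0.0, 1.278]
force: [0.8, -0.2, -0.3]
grip_width: 0.0852
```

Emit:
move_arm --pt "-1 -0.1 0 0 0 0" --pt "-1 -0.1 0 0 0 0" --pt "-1 -0.1 0 0 0 0" --pt "-1 -0.1 0 0 0 0" --pt "-1 -0.1 0 0 0 0"

```text
clock: 7.25
position: [0.5034, -0.1846, 0.2081]
tool_rot: [-3.141, 0.0, 1.278]
force: [-0.3, 0.1, 0.4]
grip_width: 0.0852
```

Emit:
move_arm --pt "-1 -0.1 0 0 0 0" --pt "-1 -0.1 0 0 0 0" --pt "-1 -0.1 0 0 0 0" --pt "-1 -0.1 0 0 0 0" --pt "-1 -0.1 0 0 0 0"

```text
clock: 7.75
position: [0.4552, -0.3006, 0.2081]
tool_rot: [-3.141, -0.0, 1.277]
force: [0.0, 0.5, 0.2]
grip_width: 0.0854
```

Emit:
move_arm --pt "-1 -0.1 0 0 0 0" --pt "-0.55 0 0.4 0 0 0.04" --pt "0 0 0.8 0 0 0.045" --pt "0 0 0.8 0 0 0.045" --pt "0 0 0.8 0 0 0.045"

```text
clock: 8.25
position: [0.4419, -0.3362, 0.1374]
tool_rot: [-3.141, 0.0, 0.721]
force: [1.8, 0.3, 0.2]
grip_width: 0.0851
```

```bash
python3 - <<'E'
from h import *
to(.443,-.337,.025,.364)
E
```

```text
t 8.25 pos [ 0.4419 -0.3362  0.1374] rot [-3.141  0.     0.721] w 0.0851 q [ 0.11  0.62  0.62  1.89 -0.5   0.79  0.16]
F [1.8 0.3 0.2] M [ 0.07 -0.    0.03]
shift units [0.02 0.06 4.5 ] turn units [-1.000e-04  2.000e-04  1.138e-01] rad [-0.     0.001  0.357]
```

Bar A measures 90 mm long at yaw 1.26, which makes a turn of 0.855 rad. Now I'll lower over the tag.

Emit:
move_arm --pt "0 0 0.8 0 0 0.04" --pt "0.02 0.06 0.8 0 0 0.04" --pt "0 0 0.4 0 0 0.034" --pt "0 0 0 0 0 0"

```text
clock: 8.65
position: [0.4426, -0.3366, 0.0869]
tool_rot: [-3.14, 0.003, 0.367]
force: [-0.1, -0.2, -0.1]
grip_width: 0.0853
```

```bash
python3 - <<'E'
from h import *
to(.443,-.337,.025,.364)
a=viewer.grab_frame("scene")[220:320,110:230,::-1];b=viewer.grab_frame("top")[240:320,390:490,::-1]
cv2.imwrite("pics/t1.png",np.hstack([cv2.resize(a,(400,333)),cv2.resize(b,(400,333))]))
E
```

```text
t 8.65 pos [ 0.4426 -0.3366  0.0869] rot [-3.14e+00  3.00e-03  3.67e-01] w 0.0853 q [ 0.1   0.73  0.65  1.92 -0.65  0.72 -0.06]
F [-0.1 -0.2 -0.1] M [ 0.01 -0.03 -0.03]
shift units [0.02 0.03 2.47] turn units [-0.0006  0.0009  0.0011] rad [-0.002  0.003  0.003]
```

View pics/t1.png

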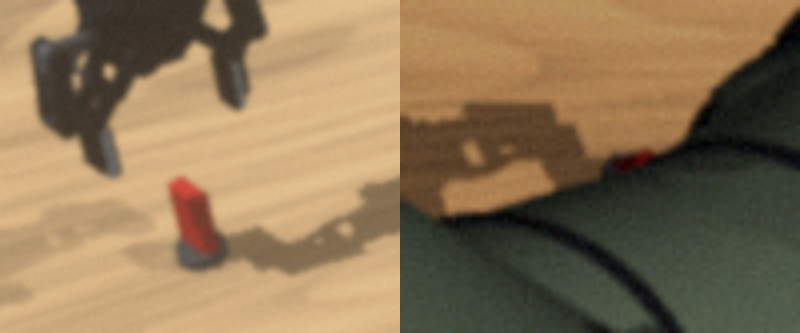

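Emit:
move_arm --pt "0 0 0.8 0 0 0" --pt "0 0 0.8 0 0 0" --pt "0 0 0.8 0 0 0" --pt "0 0 0 0 0 0"

```text
clock: 9.15
position: [0.443, -0.3367, 0.0277]
tool_rot: [-3.14, 0.001, 0.372]
force: [-0.7, -0.7, 0.4]
grip_width: 0.0851
```

```bash
python3 - <<'E'
from h import *
to(.443,-.337,.025,.364)
a=viewer.grab_frame("scene")[240:320,120:220,::-1]
cv2.imwrite("pics/t2.png",cv2.resize(a,None,fx=6,fy=6))
E
```

```text
t 9.15 pos [ 0.443  -0.3367  0.0277] rot [-3.14e+00  1.00e-03  3.72e-01] w 0.0851 q [ 0.16  0.81  0.56  1.93 -0.73  0.61  0.  ]
F [-0.7 -0.7  0.4] M [-0.02  0.01  0.03]
shift units [-0.    0.01  0.11] turn units [-0.0005  0.0003  0.0024] rad [-0.002  0.001  0.008]
```

View pics/t2.png

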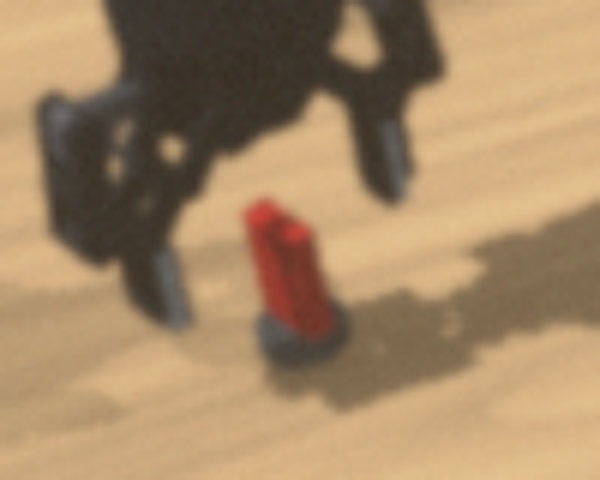

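The fingers straddle the tag, with their midpoint at about (287,262) against the plate at about (287,260) in the crop. Closing now.

Emit:
move_arm --pt "0 0 0 0 0 0" --pt "0 0 0 0 0 0" --pt "0 0 0 0 0 0" --pt "0 0 0 0 0 0" --pt "0 0 0 0 0 0" --claw 1 --force 40

```text
clock: 9.7
position: [0.4437, -0.3372, 0.029]
tool_rot: [3.141, -0.0, 0.369]
force: [-0.0, 0.0, -0.7]
grip_width: 0.0122
```

Emit:
move_arm --pt "0 0 0 0 0 0" --pt "0 0 -0.2 0 0 0" --pt "0 0 -0.6 0 0 0" --pt "0 0 -0.8 0 0 0" --pt "0 0 -0.8 0 0 0"

```text
clock: 10.2
position: [0.4434, -0.3374, 0.0905]
tool_rot: [3.141, 0.0, 0.368]
force: [0.1, 0.7, -0.6]
grip_width: 0.0115
```

```bash
python3 - <<'E'
from h import *
to(.443,-.337,.025,.364)
a=viewer.grab_frame("scene")[200:300,110:210,::-1]
cv2.imwrite("pics/t3.png",cv2.resize(a,None,fx=6,fy=6))
E
```

```text
t 10.2 pos [ 0.4434 -0.3374  0.0905] rot [3.141 0.    0.368] w 0.0115 q [ 0.1   0.72  0.65  1.92 -0.65  0.73 -0.06]
F [ 0.1  0.7 -0.6] M [ 0.01 -0.04  0.  ]
shift units [-0.01 -0.02  2.62] turn units [0.     0.     0.0014] rad [0.    0.    0.004]
```

View pics/t3.png

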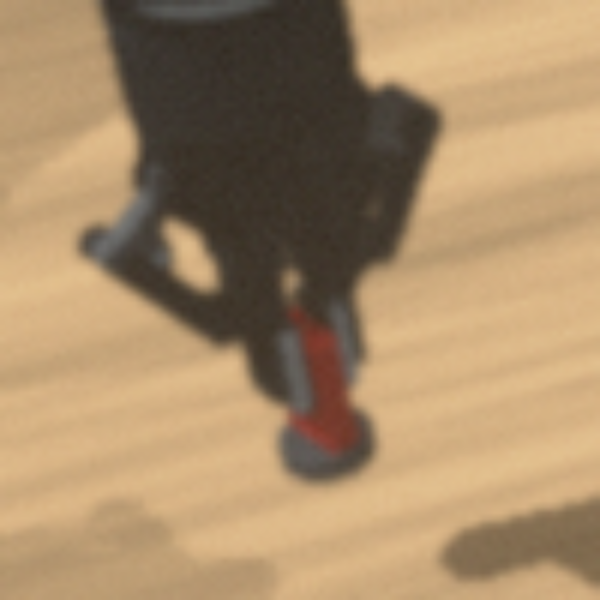

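The tag is held upright. The TCP sat 29 mm above the underside of the foot. Now I'll carry it to spot A at (0.565, 0.197).

Emit:
move_arm --pt "0.64 -0.96 -0.8 0 0 0" --pt "0.64 -0.96 -1 0 0 0" --pt "0.64 -0.96 -1 0 0 0" --pt "0.64 -0.96 -1 0 0 0" --pt "0.64 -0.96 0 0 0 0"

```text
clock: 10.75
position: [0.476, -0.1959, 0.1872]
tool_rot: [3.14, -0.004, 0.368]
force: [0.4, 0.7, -2.2]
grip_width: 0.0111
```

Emit:
move_arm --pt "0.64 -0.96 0 0 0 0" --pt "0.64 -0.96 0 0 0 0" --pt "0.64 -0.96 0 0 0 0" --pt "0.64 -0.96 0 0 0 0" --pt "0.64 -0.96 0 0 0 0"

```text
clock: 11.25
position: [0.5063, -0.0546, 0.1847]
tool_rot: [-3.141, -0.001, 0.368]
force: [-0.2, 0.4, -1.2]
grip_width: 0.0115
```

Emit:
move_arm --pt "0.64 -0.96 0 0 0 0" --pt "0.64 -0.96 0 0 0 0" --pt "0.64 -0.96 0 0 0 0" --pt "0.64 -0.96 0 0 0 0" --pt "0.64 -0.96 0 0 0 0"

```text
clock: 11.75
position: [0.5377, 0.0862, 0.1848]
tool_rot: [-3.141, -0.001, 0.369]
force: [-0.0, -1.0, -1.5]
grip_width: 0.0115
```

Emit:
move_arm --pt "0.64 -0.96 0 0 0 0" --pt "0.64 -0.96 0 0 0 0" --pt "0.64 -0.96 0 0 0 0" --pt "0.64 -0.9 0 0 0 0" --pt "0 0 0 0 0 0"

```text
clock: 12.25
position: [0.5634, 0.2002, 0.1842]
tool_rot: [-3.141, -0.001, 0.373]
force: [-0.2, -0.4, -2.1]
grip_width: 0.0113
```

```bash
python3 - <<'E'
from h import *
to(.565,.1974,.095,.368)
E
```

```text
t 12.25 pos [0.5634 0.2002 0.1842] rot [-3.141e+00 -1.000e-03  3.730e-01] w 0.0113 q [-0.97  0.69  0.83  1.75 -0.6   0.98 -1.1 ]
F [-0.2 -0.4 -2.1] M [-0.03  0.04 -0.04]
shift units [0.02 0.13 3.57] turn units [-0.0002 -0.0002  0.0017] rad [-0.001 -0.001  0.005]
```

Emit:
move_arm --pt "0.02 0.1 0.8 0 0 0" --pt "0 0 0.8 0 0 0" --pt "0 0 0.8 0 0 0" --pt "0 0 0.6 0 0 0" --pt "0 0 0 0 0 0"

```text
clock: 12.75
position: [0.5639, 0.1937, 0.1078]
tool_rot: [3.141, 0.002, 0.369]
force: [-0.9, 0.1, -0.9]
grip_width: 0.011
```

```bash
python3 - <<'E'
from h import *
to(.565,.1974,.094,.368)
a=viewer.grab_frame("scene")[180:280,340:460,::-1]
cv2.imwrite("pics/p1.png",cv2.resize(a,None,fx=6,fy=6))
E
```

```text
t 12.75 pos [0.5639 0.1937 0.1078] rot [3.141e+00 2.000e-03 3.690e-01] w 0.011 q [-0.91  0.78  0.75  1.8  -0.69  0.84 -1.03]
F [-0.9  0.1 -0.9] M [0.   0.02 0.02]
shift units [ 0.1  -0.12  0.55] turn units [0.0001 0.0007 0.0002] rad [0.    0.002 0.001]
```

View pics/p1.png

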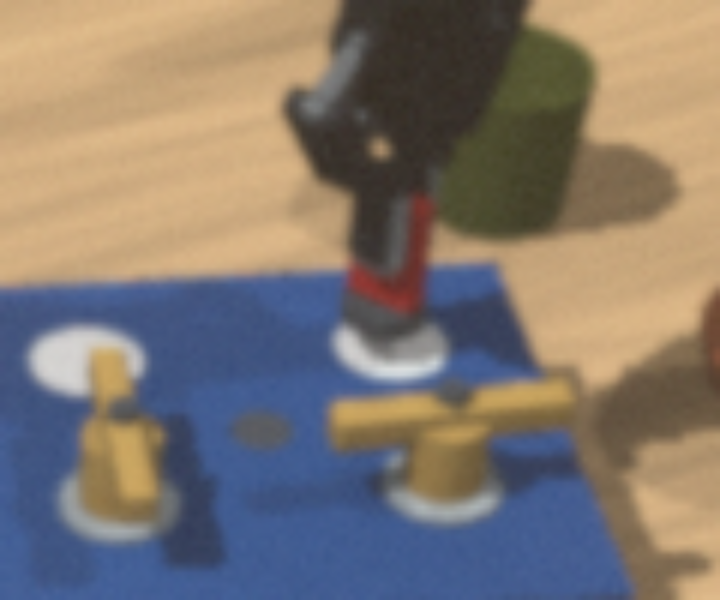

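The tag hangs upright just above spot A. I'll nudge it onto the centre, set it down and check the force.

Emit:
move_arm --pt "0.06 -0.08 0.2 0 0 0" --pt "0 0 0.2 0 0 0" --pt "0 0 0.1 0 0 0" --pt "0 0 0 0 0 0"

```text
clock: 13.2
position: [0.5653, 0.1966, 0.0961]
tool_rot: [3.142, 0.0, 0.369]
force: [0.5, -0.0, -2.3]
grip_width: 0.0113
```

```bash
python3 - <<'E'
from h import *
to(.565,.1974,.094,.368)
E
```

```text
t 13.2 pos [0.5653 0.1966 0.0961] rot [3.142 0.    0.369] w 0.0113 q [-0.9   0.79  0.73  1.8  -0.71  0.83 -1.02]
F [ 0.5 -0.  -2.3] M [-0.04  0.05  0.01]
shift units [ 0.   -0.03  0.09] turn units [0.     0.0001 0.0003] rad [0.    0.    0.001]
```

Emit:
move_arm --pt "0 0 0.06 0 0 0" --pt "0 0 0.03 0 0 0" --pt "0 0 0 0 0 0"

```text
clock: 13.5
position: [0.5654, 0.1966, 0.0941]
tool_rot: [3.142, -0.0, 0.369]
force: [0.1, 0.2, -1.1]
grip_width: 0.0111
```

Emit:
move_arm --pt "0 0 0.04 0 0 0" --pt "0 0 0 0 0 0"

```text
clock: 13.7
position: [0.5656, 0.1967, 0.0939]
tool_rot: [-3.141, -0.001, 0.369]
force: [-3.7, 0.5, 14.7]
grip_width: 0.0111
```

The tag has made contact, with 15 N upward. I'll ease off and release.

Emit:
move_arm --pt "0 0 -0.025 0 0 0" --pt "0 0 0 0 0 0"

```text
clock: 13.9
position: [0.5655, 0.1967, 0.0939]
tool_rot: [-3.142, -0.001, 0.369]
force: [-1.1, 0.5, 5.6]
grip_width: 0.0115
```

Emit:
move_arm --pt "0 0 0 0 0 0" --pt "0 0 0 0 0 0" --pt "0 0 0 0 0 0" --pt "0 0 0 0 0 0" --claw 0

```text
clock: 14.3
position: [0.5653, 0.1966, 0.0936]
tool_rot: [3.142, 0.0, 0.369]
force: [0.8, -0.1, -0.0]
grip_width: 0.0432
```

Emit:
move_arm --pt "0 0 -0.4 0 0 0" --pt "0 0 -0.8 0 0 0" --pt "0 0 -1 0 0 0" --pt "0 0 -1 0 0 0" --pt "0 0 -1 0 0 0"

```text
clock: 14.8
position: [0.5653, 0.1964, 0.2004]
tool_rot: [3.142, -0.0, 0.368]
force: [0.5, 0.6, -0.0]
grip_width: 0.0425
```

Emit:
move_arm --pt "-1 0 -1 0 0 0" --pt "-1 0 0 0 0 0" --pt "-1 0 0 0 0 0" --pt "-1 0 0 0 0 0" --pt "0 0 0 0 0 0"

```text
clock: 15.3
position: [0.4698, 0.1596, 0.2243]
tool_rot: [-3.14, 0.001, 0.368]
force: [1.1, -0.1, -0.0]
grip_width: 0.0423
```

```bash
python3 - <<'E'
from h import *
to(.565,.1974,.094,.368)
a=viewer.grab_frame("scene");b=viewer.grab_frame("top")
cv2.imwrite("pics/e1.png",np.vstack([np.hstack([cv2.resize(a[180:280,340:460,::-1],(400,333)),cv2.resize(b[160:310,130:310,::-1],(400,333))])]))
cv2.imwrite("pics/e2.png",a[:,:,::-1])
E
```

```text
t 15.3 pos [0.4698 0.1596 0.2243] rot [-3.14e+00  1.00e-03  3.68e-01] w 0.0423 q [-1.13  0.49  0.95  1.97 -0.5   0.94 -1.13]
F [ 1.1 -0.1 -0. ] M [ 0.03 -0.02 -0.03]
shift units [ 4.1  -0.03  5.21] turn units [-0.0006  0.0002 -0.0001] rad [-0.002  0.001 -0.   ]
```

View pics/e1.png

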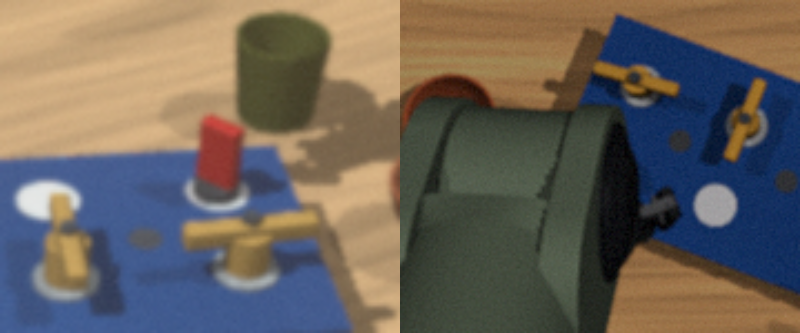

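View pics/e2.png

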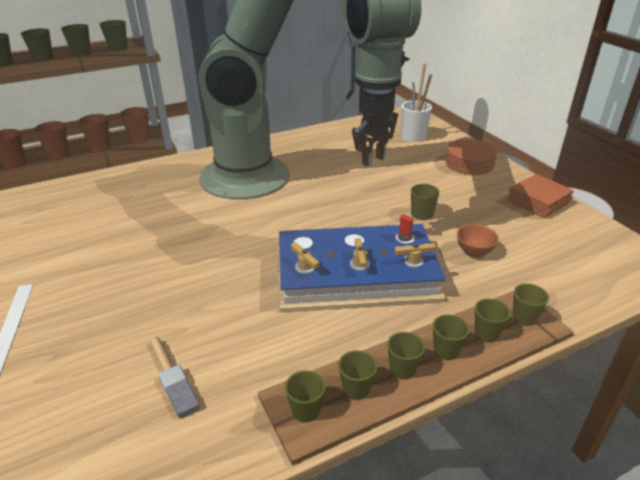

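The tag stands on spot A at about (405,229), with white visible all round its foot. The cup, bowl and brush are where they were. I'll do one numeric check, then hand in.

```bash
python3 - <<'E'
from h import *
from workcell import workorder
im=cv2.imread("pics/e2.png")[:,:,::-1].astype(int);r,g,b=im[...,0],im[...,1],im[...,2]
m=(r>80)&(r>2.2*g)&(r>2.2*b);z=np.zeros_like(m);z[205:245,390:420]=m[205:245,390:420]
for c,s,B in blobs(z,10): print("tag",onz("scene",c,.099).round(4),"vs spot .565 .197",s)
a=cv2.imread("pics/scene0.png").astype(int);d=np.abs(a-im[:,:,::-1]).sum(2)
for n,(x0,x1,y0,y1) in dict(cup=(408,442,182,220),bowl=(452,502,225,260),brush=(145,205,330,420)).items(): print(n,(d[y0:y1,x0:x1]>90).sum())
print(workorder.job_done())
E
```

```text
tag [0.5652 0.1955 0.099 ] vs spot .565 .197 [400 215  12  21 186]
cup 14
bowl 40
brush 0
the job is handed in; nothing more can be done
None
```

The job is handed in after about 15 s of the 72 s. My last checks agree with the goal, but no verdict was reported.

- **Loose nut:** I tried the nut at mould y = +120 mm first. It gave under a light clockwise twist, well past 0.05 rad of play, so it is the loose one. I turned it on, and the picture then showed its bar about 0.85 rad from the start. I never touched the other two nuts.
- **Tag:** it stands upright on that nut's white spot. I measured its middle at (0.565, 0.196) m, against (0.565, 0.197) m for the spot, so it is about 2 mm off centre.
- **Cup, bowl and brush:** they show no visible movement. A before/after comparison changed 0 pixels at the brush, 14 at the cup and 40 at the bowl. I took those as changed shadow or blur, but did not measure the positions again.
- **Gripper:** it was clear of everything at hand-in.

One thing did not go as planned. Closing on the bar pushed up on the tool with about 51 N and sideways with about 36 N, because the fingers were slightly off centre and too low. I lifted the gripper a few millimetres to relieve it. The push came on the fingers, and stayed well under the 120 N wrist limit.

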